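# Take the chased plaque out of the vise and hold it up slanted for inspection

### The arm

A 7-joint arm with a two-finger parallel gripper is mounted at the origin on the work surface. World frame = base frame: x ahead of the robot, y to its left, z up, the work surface at z = 0. Lengths are in m, angles in rad, forces in N, time in s.
With the tool pointing down it reaches from about 0.35 to 0.9 m from the base axis. Payload 8.1 kg.
Tool frame: the origin (TCP) lies on the front face of the gripper's body, between the roots of the fingers; the fingertips stand 66 mm ahead of it and the grasp point (between the pads) lies 47 mm ahead of it (arm.finger_overhang is the distance from the TCP to the fingertips, in m); z points along the fingers, y is the line along which they close (so a half turn about z gives the same grasp; the last joint's range is limited). The gripper opens to 92 mm and grips with 3 to 60 N. Pads are 19 mm wide; open, the fingers measure 130 mm over their backs; the gripper's body (75 mm by 190 mm) begins 47 mm behind the grasp point.
Start: joints at [1.087, 0.434, 0.025, 1.573, -0.012, 1.134, -0.075], TCP at [0.232, -0.58, 0.292] pointing down, gripper open.
Joint ranges: [-2.62, 2.62], [-0.44, 2.09], [-1.27, 1.32], [0.08, 2.57], [-1.32, 4.46], [0.12, 2], [-2.74, 2.74]. Speed limits (rad/s): [2.22, 2.22, 3.01, 3.01, 3.14, 3.14, 3.14].

### API

Orientations are given as a rotation vector (axis times angle).
In Python, from cell import readout, cams, workorder, spotter, arm gives the robot as it stands.
- The arm moves only by the shell command python3 -m creep 'ROWS' [FORCE]. ROWS is a JSON list of rows, 1 to 10 of them, each of 5 numbers: dx, dy, dz in m, then a turn about the tool's z in rad, then the opening from 0.0 (shut) to 1.0 (fully open); each row shifts and turns the commanded pose from where the row before left it, along the tool's axes as they then stand; what a row does not reach is not made up. A row lasts 1/10 s, in which the tool goes at most 0.05 m and 0.15 rad, less where a joint would pass 70% of its speed; a pose out of reach is approached as far as the arm can. The fingers move at their own pace and stop on an object; FORCE is the grip in N (left out, the last holds). Time passes only in rows, so rows that do not move let the fingers close. It prints the time, the measured TCP pose, the force, the opening and the grip force at its end.
- readout.observe(): the state, without advancing time (a new reading comes with each control period).
- cams.get_image(name): name is "side" or "top" or "wrist"; returns a dict with "image" (384x512x3 uint8, blue, green, red), "fx", "fy", "cx", "cy" (pixels), "cam_to_world" (4x4, takes a point from camera to world coordinates); the wrist camera has in their place "mount" (4x4, takes a point from camera to tool coordinates, whose origin is the TCP and whose axes are the flange's). Camera axes: x right, y down, z forward; pixel columns grow to the right and rows downward; lengths in m; the calibration is good to about 2 mm. A picture is of the moment at which its call begins: read the wrist's pose just before it. There is no depth.
- workorder.sign_off(): hands the job in; it is judged then, once.
Trained networks look in a picture, given as the dict that the camera call returned (one of the last four; its "shot" number tells which), for a name from the list of things; names that differ only in an ending like _2 or _b are one class to them, and where a whole thing is asked for, a point or a joint stands for the part that bears it (a point fixed in the world has none). Each returns a list of dicts, best first, with "score" (0 to 1); they miss things now and then, are a little off and sometimes report something else, mostly with a low value. They report only what shows in the picture. A call takes as long as a camera call.
- spotter.boxes_of(picture, name): "centre" ([x, y, z] in m, in the coordinates of the camera as it stood for that picture, good to about 4 mm: the middle of the surface that is visible of it).
The state is a dict: "clock": time; "joints": joint angles; "dq": joint speeds; "joint_efforts": joint torques, N m; "position": TCP position; "ee_rot": TCP orientation; "force": force on the tool from outside, world axes, zero at the start; "ft_torque": the same for the moment, N m; "width": opening from 0.0 (shut) to 1.0 (fully open); "gripper_force": force on a finger pad.
Only numpy, scipy, OpenCV 4.12 (cv2) and the standard library are available. Lean on these libraries where they do the work, as an engineer would, in place of code of your own. Each camera call takes 0.05 s, during which the arm holds its last target. There are 200 camera calls.

### The job

Slide the vise's jaw wide open by its red grip (to the end of its travel or nearly so), then lift the brass plaque out of the vise, and lean it back so that its brass face looks upward at a slant, halfway between upright and lying flat (about 45 degrees). Finish while still holding it like that in the gripper, still, with its foot at least 16 cm above the bench and clear of everything; leave the jaw open and do not disturb the bowl, flask, case and hammer standing around.

Things in the scene. Friction and masses are not known exactly. Their poses are not given: they have to be found in the camera images.
- vise: Blue vise fixed to bench, 215 x 110 mm (x -52 to 163), bed 35 mm above the bench. Origin on the bench below the middle of the plaque's slab (within 8 mm in y). x: the way the sliding jaw opens; z up. Dark fixed jaw at x -34 to -8, steel sliding jaw on the +x side, both 100 mm wide, tops 65 mm above the bench. The sliding jaw's lip overhangs the plaque's foot ledge, locking it down until opened.
- jaw (a joint): Slide of the steel jaw in m: 0 closed, 0.05 fully open (end stop). It moves along the vise's +x, needs about 4 N, and stays where it is left.
- jaw_handle (a point): Middle of the top of the red grip on the sliding jaw: an upright square post 16 x 16 mm (sides along the vise's x and y), its top 100 mm and its foot 50 mm above the bench, standing on a 40 mm wide steel carriage. At jaw 0 it is 85 mm from the vise's origin along its +x; it moves with the jaw.
- plaque: Brass-faced plaque on dark wood, upright and loose on the vise's bed, axes as the vise's: slab 15 mm thick (x), 80 wide (y), 110 high (z), 0.25 to 0.5 kg, top 80 mm above the jaws. Origin: centre of the slab's underside; x points out of the brass face, z to its top edge. Foot ledge 14 mm high juts 14 mm from the bottom of the brass side. With the jaw open it stands by itself.
- pitch_bowl: Bystander: dark round bowl filled with red pitch on a cork ring, 152 mm across, 94 mm high. Origin at the centre of its underside.
- flask: Bystander: purple drinking flask with loop handle, 74 mm across, 246 mm high. Origin at the centre of its underside.
- case: Bystander: flat grey plastic case with white lid, 152 x 62 x 25 mm. Origin at the centre of its underside, x along its length.
- hammer: Bystander: chasing hammer with wooden handle, 220 mm long, lying along its x axis. Origin on the bench below its middle.

How it is judged:
On the way, in this order (a step that is already met when the one before it is completed fails the run):
1. the jaw is slid wide open with the plaque still standing in the vise (value of joint jaw above 0.038 m and height (world z) of plaque below 0.045 m), for 0.2 s.
2. the plaque is lifted out of the vise in the gripper (height (world z) of plaque above 0.1 m and contact force between plaque and the fingers above 1 N and contact force between plaque and vise below 0.3 N), for 0.2 s.
At the end, for the whole second after the job is handed in: Plaque held still in the fingers, touching neither vise nor bystanders, its origin over 150 mm above the bench, brass face looking up (x axis 33 to 57 degrees from straight up), under 0.03 m/s and 0.15 rad/s; jaw open by more than 38 of 50 mm (value of joint jaw above 0.038 m and height (world z) of plaque above 0.15 m and angle between plaque's own x axis and vertical between 0.575 and 0.995 rad and contact force between plaque and the fingers above 1 N and contact force between plaque and vise below 0.3 N and contact force between plaque and pitch_bowl below 0.3 N and contact force between plaque and flask below 0.3 N and contact force between plaque and case below 0.3 N and contact force between plaque and hammer below 0.3 N and linear speed of plaque below 0.03 m/s and angular speed of plaque below 0.15 rad/s); the arm keeps its last pose, push and grip.
It fails at once if the pitch bowl is moved by more than 30 mm (distance of pitch_bowl from where it was at the start of the episode above 0.03 m).
It fails at once if the flask is moved by more than 30 mm (distance of flask from where it was at the start of the episode above 0.03 m).
It fails at once if the case is moved by more than 30 mm (distance of case from where it was at the start of the episode above 0.03 m).
It fails at once if the hammer is moved by more than 30 mm (distance of hammer from where it was at the start of the episode above 0.03 m).
It also fails if it takes over 48 s, if anything falls off the work surface, if the arm or the gripper's body presses on something with over 40 N, if the wrist force passes 120 N, or if a joint passes its speed limit or range.

## Working session

There is one attempt and no reset: what is moved stays moved. The work goes in short steps, Python scripts to look and compute and a shell command to move; the robot and the scene stay as the last step left them, time stands still between calls to the robot, and variables do not carry over. Pictures are saved under pics/ and viewed, at most 10 in all, crops included, and the job is handed in when it is done.

```bash
mkdir -p pics; cat > h.py <<'E'
from cell import readout, cams, workorder, spotter, arm
import numpy as np, cv2
from scipy.spatial.transform import Rotation as R
def T():
    s=readout.observe(); M=np.eye(4); M[:3,:3]=R.from_rotvec(s["ee_rot"]).as_matrix(); M[:3,3]=s["position"]; return M
def shot(n,save=None):
    M=T(); p=cams.get_image(n)
    p["c2w"]=p["cam_to_world"] if "cam_to_world" in p else M@p["mount"]
    if save: cv2.imwrite("pics/"+save,p["image"])
    return p
def find(p,name,k=2):
    out=[]
    for d in spotter.boxes_of(p,name)[:k]:
        c=np.array(d["centre"]); w=np.array(p["c2w"])@np.r_[c,1]
        out.append((round(d["score"],2),w[:3].round(4).tolist(),[round(p["fx"]*c[0]/c[2]+p["cx"]),round(p["fy"]*c[1]/c[2]+p["cy"])]))
    return out
E
python3 - <<'E'
from h import *
s=readout.observe(); print(s["clock"],s["position"],T()[:3,:3].round(3).tolist(),s["width"])
ims=[]
for n in ["top","side"]:
    p=shot(n,n+"0.png")
    for o in ["vise","jaw","jaw_handle","plaque","pitch_bowl","flask","case","hammer"]: print(n,o,find(p,o))
E
```

```text
0.0 [ 0.2320939  -0.5798624   0.29145452] [[0.928, 0.372, -0.001], [0.372, -0.928, 0.001], [-0.0, -0.002, -1.0]] 0.9962591612761245
top vise [(0.98, [0.556, 0.1202, 0.0336], [246, 200])]
top jaw [(0.76, [0.5397, 0.1254, 0.0656], [243, 204]), (0.64, [0.5556, -0.123, 0.0212], [325, 202])]
top jaw_handle [(0.82, [0.5404, 0.1219, 0.064], [244, 204])]
top plaque []
top pitch_bowl [(0.87, [0.453, 0.3986, 0.0954], [147, 231])]
top flask [(0.64, [0.6249, 0.407, 0.1902], [135, 166])]
top case [(0.97, [0.7194, -0.0877, 0.0244], [314, 150])]
top hammer [(0.76, [0.5574, -0.1246, 0.0223], [325, 201])]
side vise [(0.76, [0.5515, 0.0948, 0.0353], [250, 207])]
side jaw [(0.89, [0.5516, 0.1053, 0.063], [249, 198])]
side jaw_handle [(0.79, [0.5469, 0.1124, 0.067], [247, 196])]
side plaque [(0.88, [0.5012, 0.0934, 0.113], [233, 190])]
side pitch_bowl [(0.64, [0.4493, 0.3639, 0.0886], [211, 148])]
side flask [(0.85, [0.631, 0.3993, 0.1313], [260, 128])]
side case [(0.64, [0.7183, -0.0952, 0.0276], [318, 249])]
side hammer [(0.85, [0.559, -0.1345, 0.0234], [264, 269]), (0.23, [0.6282, 0.3965, 0.1313], [259, 128])]
```

View pics/top0.png

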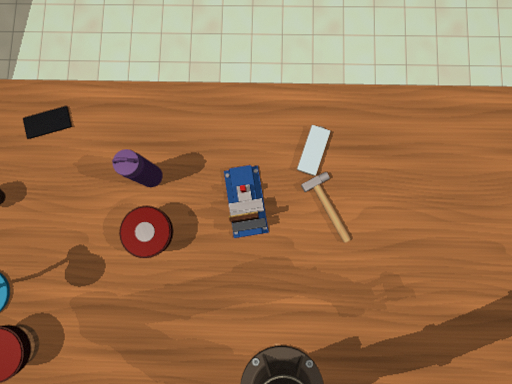

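View pics/side0.png

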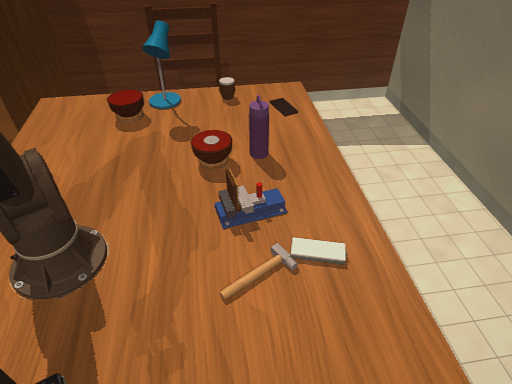

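```bash
python3 -m creep '[[0,0,0,0.15,1],[0,0,0,0.15,1],[0.022,-0.041,-0.004,0,1],[0.022,-0.041,-0.004,0,1],[0.022,-0.041,-0.004,0,1],[0.022,-0.041,-0.004,0,1],[0.022,-0.041,-0.004,0,1],[0.022,-0.041,-0.004,0,1],[0.022,-0.041,-0.004,0,1],[0.022,-0.041,-0.004,0,1]]'
python3 -m creep '[[0.022,-0.041,-0.004,0,1],[0.022,-0.041,-0.004,0,1],[0.022,-0.041,-0.004,0,1],[0.022,-0.041,-0.004,0,1],[0.022,-0.041,-0.004,0,1],[0.022,-0.041,-0.004,0,1],[0,0,0,0,1],[0,0,0,0,1]]'
python3 - <<'E'
from h import *
p=shot("wrist","w1.png"); print(p["mount"],T().round(3).tolist())
for o in ["vise","jaw_handle","plaque"]: print(o,find(p,o))
E
```

```text
clock: 1.9
position: [0.3817, -0.2373, 0.3247]
ee_rot: [3.138, 0.127, 0.001]
force: [1.6, 0.2, 1.0]
width: 1.003
gripper_force: 0.0
clock: 2.7
position: [0.4931, 0.0177, 0.3481]
ee_rot: [-3.139, -0.131, 0.0]
force: [-0.2, 0.1, -0.4]
width: 1.001
gripper_force: 0.0
[[ 6.00524879e-04 -9.59280888e-01 -2.82453211e-01  7.63909386e-02]
 [ 9.99999673e-01  7.29224165e-04 -3.50522206e-04  1.73061358e-04]
 [ 5.42220961e-04 -2.82452908e-01  9.59281012e-01 -9.32200241e-02]
 [ 0.00000000e+00  0.00000000e+00  0.00000000e+00  1.00000000e+00]] [[0.997, 0.081, -0.001, 0.493], [0.081, -0.997, -0.001, 0.016], [-0.001, 0.001, -1.0, 0.348], [0.0, 0.0, 0.0, 1.0]]
vise [(0.68, [0.5718, 0.1158, 0.0365], [175, 84])]
jaw_handle []
plaque [(0.86, [0.5098, 0.1141, 0.1463], [148, 154])]
```

View pics/w1.png

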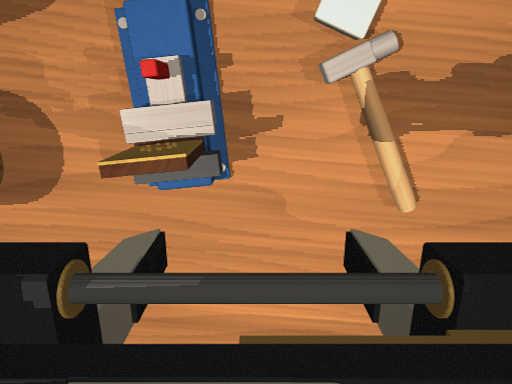

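```bash
python3 -m creep '[[0,-0.045,0,-0.06,1],[-0.006,-0.045,0,-0.06,1],[-0.01,0,0,0,1],[0,0,0,0,1],[0,0,0,0,1]]'
python3 - <<'E'
from h import *
p=shot("wrist","w2.png"); print(T().round(4).tolist())
for o in ["vise","jaw_handle","plaque"]: print(o,find(p,o))
im=p["image"][0:240,110:410]; cv2.imwrite("pics/w2c.png",cv2.resize(im,(750,600),interpolation=cv2.INTER_CUBIC))
E
```

```text
clock: 3.4
position: [0.4676, 0.1015, 0.3483]
ee_rot: [3.125, 0.31, 0.001]
force: [0.5, -0.6, 0.3]
width: 1.002
gripper_force: 0.0
[[0.9806, 0.196, 0.0005, 0.4679], [0.196, -0.9806, -0.0008, 0.1014], [0.0003, 0.0008, -1.0, 0.3483], [0.0, 0.0, 0.0, 1.0]]
vise [(0.75, [0.5638, 0.1235, 0.036], [252, 73]), (0.34, [0.5411, 0.1246, 0.066], [247, 93])]
jaw_handle [(0.88, [0.5401, 0.1232, 0.0659], [248, 95])]
plaque [(0.83, [0.5065, 0.1184, 0.1469], [244, 135])]
```

View pics/w2c.png

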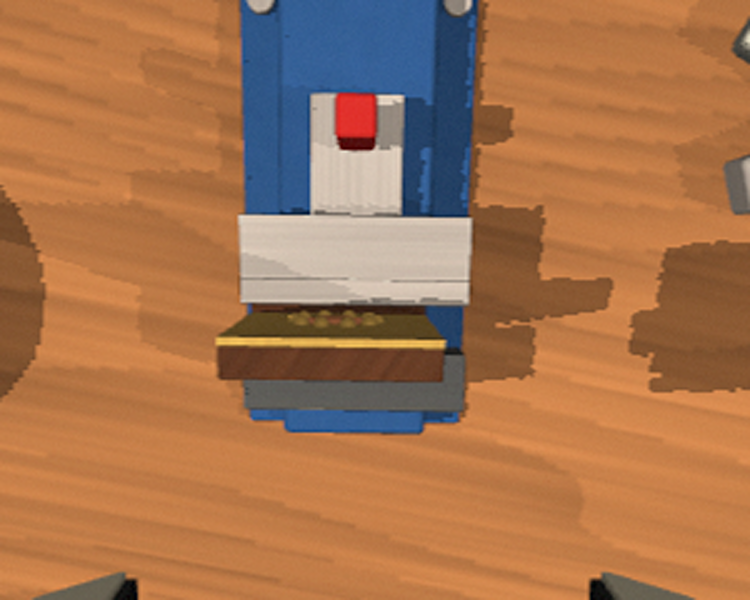

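```bash
cat >> h.py <<'E'
def unproj(p,u,v,z):
    M=np.array(p["c2w"]); d=M[:3,:3]@[(u-p["cx"])/p["fx"],(v-p["cy"])/p["fy"],1]; o=M[:3,3]
    return o+d*(z-o[2])/d[2]
E
python3 - <<'E'
from h import *
p=shot("wrist"); t=T(); 
f=lambda n,c,z:print(n,unproj(p,110+c[0]/2.5,c[1]/2.5,z).round(4),"tool",(np.linalg.inv(t)@np.r_[unproj(p,110+c[0]/2.5,c[1]/2.5,z),1])[:3].round(4))
f("post",(356,115),.1)
for c in [(217,338),(446,340),(219,380),(443,380)]: f("plq",c,.145)
for c in [(239,303),(470,304),(239,215),(471,217)]: f("jaw",c,.065)
E
```

```text
post [0.5843 0.128  0.1   ] tool [ 0.1193 -0.0021  0.2482]
plq [0.4985 0.1601 0.145 ] tool [ 0.0415 -0.0506  0.2032]
plq [0.5136 0.0814 0.145 ] tool [0.0409 0.0296 0.2032]
plq [0.484  0.1572 0.145 ] tool [ 0.0267 -0.0506  0.2032]
plq [0.4997 0.0793 0.145 ] tool [0.0268 0.0289 0.2032]
jaw [0.5035 0.1645 0.065 ] tool [ 0.0474 -0.0539  0.2831]
jaw [0.5232 0.065  0.065 ] tool [0.047  0.0476 0.2832]
jaw [0.54   0.1703 0.065 ] tool [ 0.0843 -0.0524  0.2831]
jaw [0.5587 0.073  0.065 ] tool [0.0835 0.0467 0.2832]
```

```bash
python3 -m creep '[[0.04,0,0,0,1],[0.04,-0.001,0,0,1],[0.039,-0.001,0.02,0,1],[0,0,0.04,0,1],[0,0,0.04,0,1],[0,0,0.04,0,1],[0,0,0.04,0,0.8],[0,0,0.038,0,0.5],[0,0,0,0,0.5],[0,0,0,0,0.5]]' 40
python3 - <<'E'
from h import *
print(T().round(4).tolist()); p=shot("wrist","w3.png")
E
```

```text
clock: 4.65
position: [0.5837, 0.1288, 0.1305]
ee_rot: [3.126, 0.314, -0.002]
force: [0.8, -0.4, 0.8]
width: 0.701
gripper_force: 0.0
[[0.98, 0.199, -0.0011, 0.5837], [0.199, -0.98, -0.0002, 0.1288], [-0.0011, 0.0, -1.0, 0.1305], [0.0, 0.0, 0.0, 1.0]]
```

View pics/w3.png

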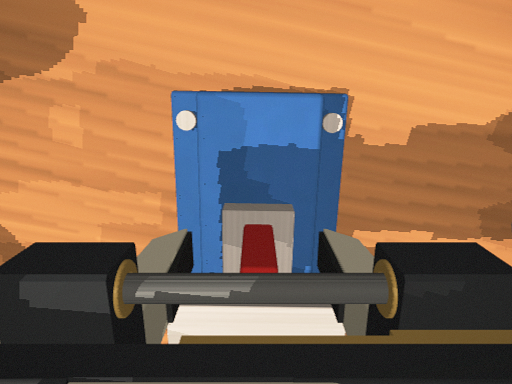

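The red post (258,248) lies centred between the fingers (≈190 and 320). Close and pull.

```bash
python3 -m creep '[[0,0,0,0,0],[0,0,0,0,0],[0,0,0,0,0],[0,0,0,0,0],[0,0,0,0,0],[0,0,0,0,0],[0,0,0,0,0],[0,0,0,0,0]]' 40
python3 -m creep '[[0.005,0,0,0,0],[0.008,0,0,0,0],[0.008,0,0,0,0],[0.008,0,0,0,0],[0.008,0,0,0,0],[0.006,0,0,0,0],[0.004,0,0,0,0],[0,0,0,0,0],[0,0,0,0,0]]'
```

```text
clock: 5.5
position: [0.5839, 0.1275, 0.1305]
ee_rot: [3.124, 0.312, 0.0]
force: [0.7, -5.7, 5.0]
width: 0.176
gripper_force: 40.0
clock: 6.4
position: [0.6304, 0.1362, 0.1305]
ee_rot: [3.124, 0.311, 0.001]
force: [1.3, -6.1, 3.5]
width: 0.175
gripper_force: 40.0
```

```bash
python3 -m creep '[[0,0,0,0,1],[0,0,0,0,1],[0,0,0,0,1],[0,0,0,0,1],[0,0,-0.04,0,1],[0,0,-0.04,0,1],[0,0,-0.04,0,1],[-0.04,0,-0.04,0,1],[-0.04,0,-0.04,0,1],[-0.04,0,-0.018,0,1]]'
python3 -m creep '[[-0.025,0,0,0,1],[-0.02,0,0,0,1],[0,0,0,0,1],[0,0,0,0,1]]'
python3 - <<'E'
from h import *
print(T().round(4).tolist()); p=shot("wrist","w4.png"); print(find(p,"plaque"))
im=p["image"][0:240,110:410]; cv2.imwrite("pics/w4c.png",cv2.resize(im,(750,600),interpolation=cv2.INTER_CUBIC))
E
```

```text
clock: 7.4
position: [0.5208, 0.117, 0.3417]
ee_rot: [-3.125, -0.316, -0.006]
force: [-0.3, -0.1, 0.1]
width: 0.979
gripper_force: 0.0
clock: 7.8
position: [0.4771, 0.1074, 0.3393]
ee_rot: [3.126, 0.315, 0.002]
force: [0.5, 0.2, 0.8]
width: 1.002
gripper_force: 0.0
[[0.9799, 0.1995, 0.001, 0.4771], [0.1995, -0.9799, -0.0001, 0.1074], [0.001, 0.0003, -1.0, 0.3393], [0.0, 0.0, 0.0, 1.0]]
[(0.69, [0.5073, 0.1182, 0.1325], [250, 146])]
```

View pics/w4c.png

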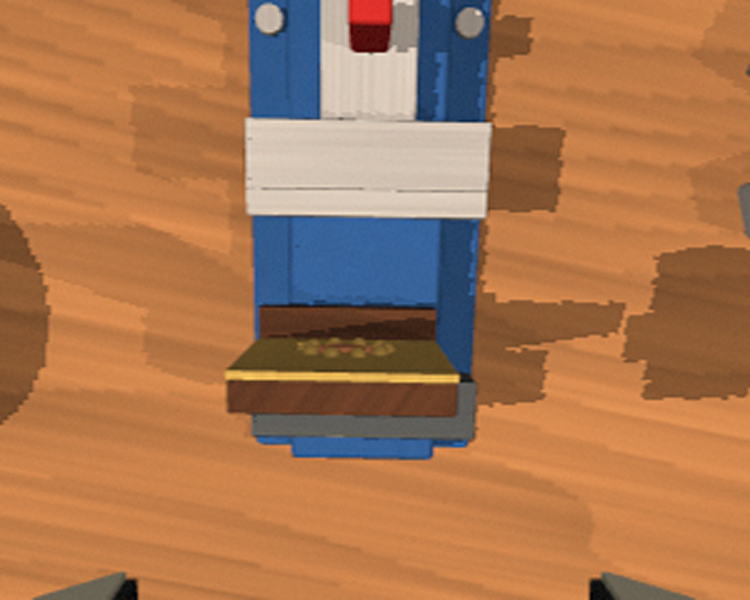

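```bash
python3 - <<'E'
from h import *
p=shot("wrist"); t=T(); pts=[]
for c in [(227,371),(461,374),(228,411),(457,417)]:
    w=unproj(p,110+c[0]/2.5,c[1]/2.5,.145); pts.append((np.linalg.inv(t)@np.r_[w,1])[:3]); print(w.round(4),pts[-1].round(4))
print(np.mean(pts,0).round(4))
E
```

```text
[0.4992 0.1592 0.145 ] [ 0.0314 -0.0463  0.1937]
[0.5142 0.0804 0.145 ] [0.0304 0.034  0.1937]
[0.4855 0.1567 0.145 ] [ 0.0174 -0.0466  0.1937]
[0.4993 0.0783 0.145 ] [0.0154 0.0331 0.1937]
[ 0.0236 -0.0065  0.1937]
```

```bash
python3 -m creep '[[0.0236,-0.0065,0,0.015,1],[0,0,0.04,0,1],[0,0,0.04,0,1],[0,0,0.04,0,1],[0,0,0.03,0,1],[0,0,0.02,0,1],[0,0,0.012,0,1],[0,0,0.005,0,1],[0,0,0,0,1],[0,0,0,0,1]]'
python3 - <<'E'
from h import *
print(T().round(4).tolist()); p=shot("side"); cv2.imwrite("pics/s5.png",cv2.resize(p["image"][100:250,150:350],(800,600),interpolation=cv2.INTER_CUBIC))
p=shot("wrist","w5.png")
E
```

```text
clock: 8.95
position: [0.4995, 0.1187, 0.1528]
ee_rot: [-3.128, -0.291, -0.002]
force: [0.3, -0.5, 0.7]
width: 1.003
gripper_force: 0.0
[[0.9828, 0.1847, 0.0014, 0.4995], [0.1847, -0.9828, 0.0004, 0.1187], [0.0015, -0.0002, -1.0, 0.1528], [0.0, 0.0, 0.0, 1.0]]
```

View pics/w5.png

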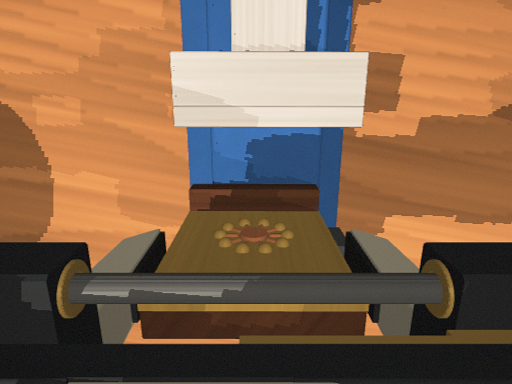

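```bash
python3 -m creep '[[0,0,0,0,0],[0,0,0,0,0],[0,0,0,0,0],[0,0,0,0,0],[0,0,0,0,0],[0,0,0,0,0]]' 40
python3 -m creep '[[0,0,-0.01,0,0],[0,0,-0.02,0,0],[0,0,-0.02,0,0],[0,0,-0.02,0,0],[0,0,-0.015,0,0],[0,0,0,0,0],[0,0,0,0,0],[0,0,0,0,0],[0,0,0,0,0]]'
python3 - <<'E'
from h import *
p=shot("wrist","w6.png"); print(T()[:3,3]); p=shot("side"); cv2.imwrite("pics/s6.png",cv2.resize(p["image"][100:250,150:350],(800,600),interpolation=cv2.INTER_CUBIC))
E
```

```text
clock: 9.65
position: [0.4991, 0.1186, 0.1525]
ee_rot: [-3.128, -0.291, -0.001]
force: [-0.5, 0.9, 7.1]
width: 0.865
gripper_force: 40.0
clock: 10.55
position: [0.4983, 0.1181, 0.236]
ee_rot: [3.128, 0.291, -0.003]
force: [-0.3, -0.5, -4.1]
width: 0.871
gripper_force: 40.0
[0.49837219 0.11822162 0.23608335]
```

View pics/s6.png

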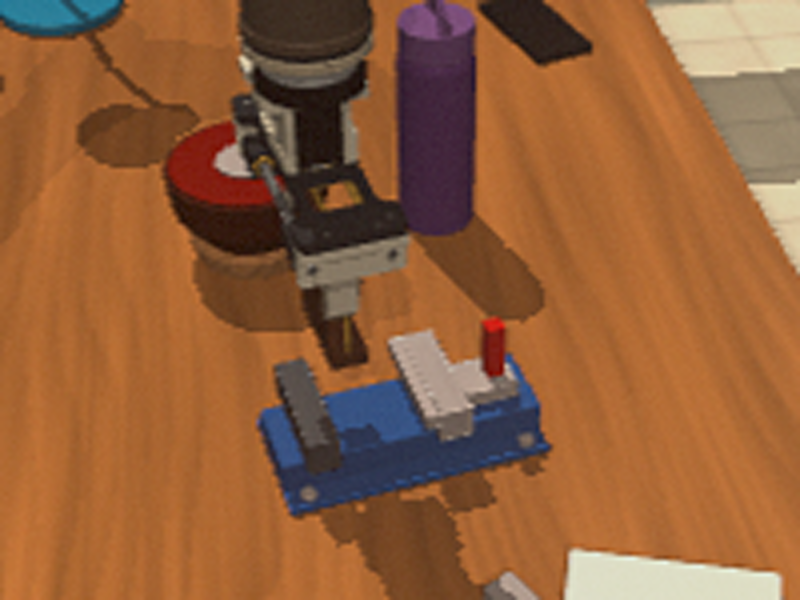

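```bash
python3 -m creep '[[0.004,0,0,0,0],[0,0,0.02,0,0],[0,0,0.02,0,0],[0,0,0.02,0,0],[0,0,0.0085,0,0],[0,0,0,0,0],[0,0,0,0,0],[-0.004,0,0,0,0],[0,0,0,0,0]]' 20
python3 -m creep '[[-0.0044,0,0,0,0],[-0.0044,0,0,0,0],[-0.0044,0,0.0004,0,0],[-0.0044,0,0.0005,0,0],[-0.0042,0,0.0011,0,0],[0,0,0,0,0]]'
python3 - <<'E'
from h import *
p=shot("wrist","w7.png"); p=shot("side"); cv2.imwrite("pics/s7.png",cv2.resize(p["image"][100:250,150:350],(800,600),interpolation=cv2.INTER_CUBIC))
E
```

```text
clock: 11.55
position: [0.4987, 0.1184, 0.1692]
ee_rot: [3.128, 0.291, 0.001]
force: [-0.6, -0.2, -4.2]
width: 0.869
gripper_force: 20.0
clock: 12.15
position: [0.4792, 0.1149, 0.168]
ee_rot: [-3.127, -0.291, -0.008]
force: [5.0, 0.5, 1.5]
width: 0.871
gripper_force: 20.0
```

View pics/s7.png

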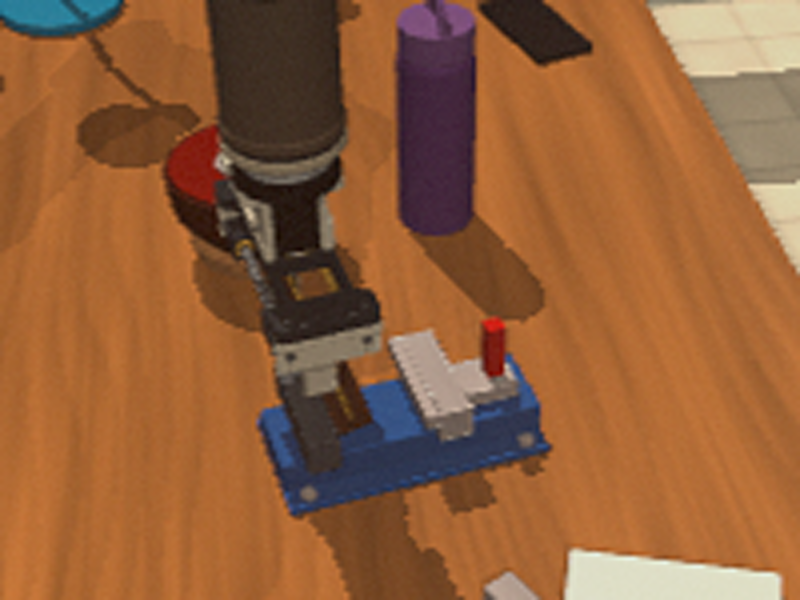

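Working: the plaque (≈345,400) is tilting, foot toward +x, push force about 5 N. Continue the arc.

```bash
python3 -m creep '[[-0.0042,0,0.0011,0,0],[-0.0042,0,0.0016,0,0],[-0.004,0,0.0018,0,0],[-0.0037,0,0.0023,0,0],[-0.0036,0,0.0025,0,0],[-0.0023,0,0.0018,0,0],[0,0,0,0,0],[0,0,0,0,0]]'
python3 -m creep '[[0,0,0,0,0],[0,0,0,0,0],[0,0,0,0,0]]' 40
python3 -m creep '[[0.004,0,-0.01,0,0],[0.004,0,-0.02,0,0],[0,0,-0.03,0,0],[0,0,-0.03,0,0],[0,0,-0.03,0,0],[0,0,-0.03,0,0],[0,0,-0.015,0,0],[0,0,0,0,0],[0,0,0,0,0],[0,0,0,0,0]]'
python3 - <<'E'
from h import *
p=shot("wrist","w8.png"); print(T()[:3,3]); q=shot("side")
a=cv2.resize(q["image"][90:240,150:350],(400,300)); b=cv2.resize(p["image"],(400,300)); cv2.imwrite("pics/c8.png",cv2.resize(np.hstack([a,b]),(800,300)))
for n in (p,q): print(find(n,"plaque"))
E
```

```text
clock: 13.05
position: [0.4549, 0.1101, 0.1548]
ee_rot: [3.128, 0.292, -0.003]
force: [1.3, 0.7, -0.7]
width: 0.868
gripper_force: 20.0
clock: 13.35
position: [0.4552, 0.1099, 0.1549]
ee_rot: [3.128, 0.291, -0.002]
force: [0.8, 0.6, -3.7]
width: 0.869
gripper_force: 40.0
clock: 14.35
position: [0.463, 0.1114, 0.3192]
ee_rot: [3.128, 0.291, -0.004]
force: [-0.1, 0.0, -5.2]
width: 0.868
gripper_force: 40.0
[0.46301753 0.11147058 0.31912274]
[(0.8, [0.4886, 0.1146, 0.2721], [258, 212])]
[(0.55, [0.5142, 0.0918, 0.2374], [235, 156])]
```

View pics/c8.png

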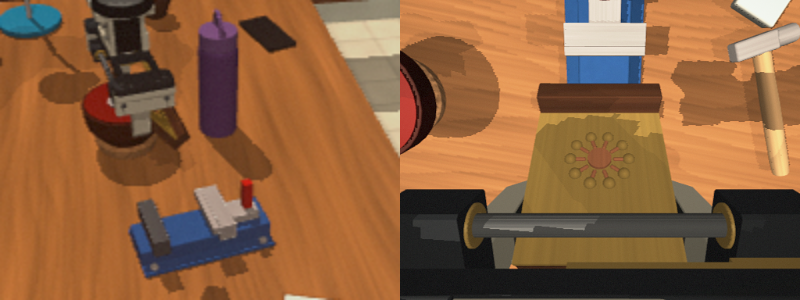

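```bash
python3 - <<'E'
from h import *
from scipy.optimize import least_squares
p=shot("wrist"); K=np.array([[p["fx"],0,p["cx"]],[0,p["fy"],p["cy"]],[0,0,1]])
C=np.linalg.inv(p["mount"])
obj=np.array([[21.5,40,0],[21.5,-40,0],[21.5,40,14],[21.5,-40,14],[7.5,40,14],[7.5,-40,14]])/1e3
pix=np.array([[540,84],[661,83],[538,97],[661,97],[538,112],[663,112]],float); pix=(pix-[400,0])*1.28
def proj(v):
    th,x,y,z=v; n=np.array([np.cos(th),0,-np.sin(th)]); u=np.array([-np.sin(th),0,-np.cos(th)]); 
    P=obj[:,:1]*n+obj[:,1:2]*[0,-1,0]+obj[:,2:]*u+[x,y,z]   # tool axes, z down
    c=(C[:3,:3]@P.T).T+C[:3,3]; h=(K@c.T).T; return h[:,:2]/h[:,2:]
r=least_squares(lambda v:(proj(v)-pix).ravel(),[.8,.05,0,.1])
print(np.degrees(r.x[0]),r.x[1:],r.fun.round(1)); f=r.x
# constrained: foot 70.5mm below the grasp axis at (0,.047)
g=lambda th:[th,.0705*np.sin(th),f[2],.047+.0705*np.cos(th)]
r=least_squares(lambda v:(proj(g(v[0]))-pix).ravel(),[.8]); print(np.degrees(r.x),r.fun.round(1)); print("foot z",T()[2,3]-f[3])
E
```

```text
33.44617105804987 [0.05214778 0.00071721 0.09826208] [-0.3 -1.3 -0.6  0.1 -1.9 -0.9  3.6 -0.8  3.   1.4 -4.   1.5]
[53.51608491] [-6.9  1.2  6.2  2.6 -6.9 10.4  8.8 10.5 -0.3  5.3 -0.6  5.4]
foot z 0.22144367270399112
```

```bash
python3 - <<'E'
from h import *
im=cv2.imread("pics/w8.png").astype(float); g=im.sum(2)
m=g[95:165,190:320].mean(1); d=np.diff(m); print("rows",[(95+i,round(x)) for i,x in enumerate(d) if abs(x)>12])
for r in [107,112,118,124,130,138,146,155,165,175,190,205,220,230]:
    s=im[r]; bg=(s[:,2]-s[:,0]); dd=np.abs(np.diff(s,axis=0)).sum(1)
    L=np.argsort(-dd[140:200])[:3]+140; Rr=np.argsort(-dd[310:370])[:3]+310
    print(r,[(int(i),int(dd[i])) for i in sorted(L)],[(int(i),int(dd[i])) for i in sorted(Rr)])
E
```

```text
rows [(105, -70), (106, -128), (107, -20), (122, 27), (123, 29), (124, -32), (143, 117), (144, 128), (149, -13)]
107 [(177, 115), (178, 195), (179, 26)] [(330, 89), (331, 157), (352, 83)]
112 [(175, 41), (176, 160), (177, 135)] [(332, 246), (333, 96), (358, 95)]
118 [(165, 21), (175, 142), (176, 143)] [(333, 145), (334, 139), (363, 86)]
124 [(173, 65), (174, 135), (175, 58)] [(334, 93), (335, 116), (363, 75)]
130 [(166, 26), (175, 115), (176, 139)] [(333, 73), (337, 106), (358, 86)]
138 [(171, 25), (177, 119), (178, 168)] [(331, 106), (337, 97), (357, 90)]
146 [(177, 25), (178, 33), (190, 13)] [(335, 120), (360, 74), (361, 88)]
155 [(176, 23), (177, 18), (189, 16)] [(332, 49), (359, 62), (360, 102)]
165 [(174, 20), (179, 54), (180, 54)] [(327, 16), (334, 31), (335, 19)]
175 [(172, 67), (173, 93), (197, 18)] [(335, 24), (336, 99), (337, 42)]
190 [(169, 51), (170, 70), (171, 19)] [(338, 41), (339, 56), (340, 21)]
205 [(166, 42), (167, 75), (199, 19)] [(341, 34), (342, 64), (343, 28)]
220 [(163, 39), (164, 76), (165, 22)] [(344, 58), (345, 86), (346, 22)]
230 [(161, 47), (162, 73), (163, 18)] [(346, 70), (347, 92), (348, 20)]
```

```bash
python3 - <<'E'
from h import *
from scipy.optimize import least_squares
p=shot("wrist"); K=np.array([[p["fx"],0,p["cx"]],[0,p["fy"],p["cy"]],[0,0,1]]); C=np.linalg.inv(p["mount"])
pix=np.array([[178.5,106.5],[331.5,106.5],[174.5,124],[335.5,124],[179.5,144],[330.5,144],[173,175.5],[337,175.5],[162.3,230.5],[347.3,230.5]])
def proj(v):
    th,x,y,z,a,b=v; n=np.array([np.cos(th),0,-np.sin(th)]); u=np.array([-np.sin(th),0,-np.cos(th)])
    obj=np.array([[xx,s,zz] for xx,zz in [(.0215,0),(.0215,.014),(.0075,.014),(.0075,a),(.0075,b)] for s in (.04,-.04)])
    P=obj[:,:1]*n+obj[:,1:2]*[0,-1,0]+obj[:,2:]*u+[x,y,z]
    c=(C[:3,:3]@P.T).T+C[:3,3]; h=(K@c.T).T; return h[:,:2]/h[:,2:]
for t0 in (.5,.8,1.):
    r=least_squares(lambda v:(proj(v)-pix).ravel(),[t0,.05,0,.1,.03,.06]); f=r.x
    print(np.degrees(f[0]).round(1),f[1:].round(4),r.fun.round(1),"foot z",T()[2,3]-f[3], "axis angle",np.degrees(np.arctan2(f[1],f[3]-.047)))
s=readout.observe(); print(s["clock"],s["position"],s["gripper_force"])
E
```

```text
35.5 [5.260e-02 1.000e-04 1.006e-01 3.580e-02 6.720e-02] [-0.  -0.4  0.  -0.3 -0.  -0.2 -0.  -0.1 -0.   0.4 -0.   0.5  0.3  0.
 -0.4  0.1 -0.  -0.1  0.2  0. ] foot z 0.21924941840604584 axis angle 44.43897867016601
35.5 [5.260e-02 1.000e-04 1.006e-01 3.580e-02 6.720e-02] [-0.  -0.4  0.  -0.3 -0.  -0.2 -0.  -0.1 -0.   0.4 -0.   0.5  0.3  0.
 -0.4  0.1 -0.  -0.1  0.2  0. ] foot z 0.21924941853785074 axis angle 44.43897883184382
35.5 [5.260e-02 1.000e-04 1.006e-01 3.580e-02 6.720e-02] [-0.  -0.4  0.  -0.3 -0.  -0.2 -0.  -0.1 -0.   0.4 -0.   0.5  0.3  0.
 -0.4  0.1 -0.  -0.1  0.2  0. ] foot z 0.21924941859984903 axis angle 44.438978873697856
14.65 [0.46350248 0.11174634 0.31985665] 39.999129474163055
```

```bash
python3 -m creep '[[-0.015,0,0.02,0,0],[-0.015,0,0.03,0,0],[0,0,0.03,0,0],[0,0,0.03,0,0],[0,0,0.025,0,0],[0,0,0.01,0,0],[0,0,0,0,0],[0,0,0,0,0]]' 40
python3 -m creep '[[0,0,0.003,0,0],[0,0,0.002,0,0],[-0.001,0,0.002,0,0],[-0.001,0,0.002,0,0],[-0.001,0,0.002,0,0],[-0.001,0,0.002,0,0],[-0.001,0,0.002,0,0],[0,0,0,0,0]]' 25
cat > fit.py <<'E'
from h import *
from scipy.optimize import least_squares
p=shot("wrist"); im=p["image"].astype(float); cv2.imwrite("pics/last.png",p["image"])
g=im.sum(2); d=np.diff(g[60:190,200:310].mean(1)); print("rows",[(60+i,round(x)) for i,x in enumerate(d) if abs(x)>20])
for r in range(80,236,6):
    dd=np.abs(np.diff(im[r],axis=0)).sum(1); a=140+dd[140:200].argmax(); b=310+dd[310:365].argmax(); print((r,int(a),int(dd[a]),int(b),int(dd[b])),end=" ")
print(readout.observe()["force"].round(1),T()[:3,3].round(4))
E
python3 fit.py
```

```text
clock: 15.45
position: [0.4347, 0.1065, 0.1761]
ee_rot: [-3.128, -0.291, -0.002]
force: [-0.1, 0.7, -3.3]
width: 0.873
gripper_force: 40.0
clock: 16.25
position: [0.4268, 0.105, 0.1607]
ee_rot: [3.126, 0.292, -0.006]
force: [-13.6, -2.9, 17.7]
width: 0.871
gripper_force: 25.0
rows [(86, -23), (87, -25), (95, -73), (116, 22), (117, -41), (135, 139), (136, 165), (158, -21)]
(80, 185, 163, 343, 117) (86, 186, 154, 342, 125) (92, 186, 172, 342, 108) (98, 171, 145, 342, 98) (104, 170, 124, 341, 123) (110, 169, 114, 341, 99) (116, 168, 112, 357, 93) (122, 170, 148, 357, 78) (128, 172, 155, 350, 76) (134, 174, 170, 356, 72) (140, 173, 35, 336, 156) (146, 198, 19, 337, 162) (152, 172, 33, 338, 172) (158, 196, 71, 338, 115) (164, 182, 77, 339, 73) (170, 169, 57, 340, 78) (176, 168, 47, 341, 82) (182, 167, 59, 312, 77) (188, 166, 59, 343, 39) (194, 165, 66, 332, 25) (200, 164, 65, 344, 28) (206, 164, 77, 345, 34) (212, 163, 65, 360, 86) (218, 162, 50, 347, 82) (224, 161, 64, 348, 90) (230, 160, 69, 348, 82) [-14.   -1.8  18. ] [0.4268 0.1049 0.1607]
```

```bash
cat > fit2.py <<'E'
import sys; from h import *
from scipy.optimize import least_squares
def fit(p,rows,lefts,yc=255):
    K=np.array([[p["fx"],0,p["cx"]],[0,p["fy"],p["cy"]],[0,0,1]]); C=np.linalg.inv(p["mount"])
    pix=np.array([[l,r] for l,r in zip(lefts,rows)],float)
    def proj(v):
        th,x,z,a,b=v; n=np.array([np.cos(th),0,-np.sin(th)]); u=np.array([-np.sin(th),0,-np.cos(th)])
        o=np.array([[xx,.04,zz] for xx,zz in [(.0215,0),(.0215,.014),(.0075,.014),(.0075,a),(.0075,b)]])
        P=o[:,:1]*n+o[:,1:2]*[0,-1,0]+o[:,2:]*u+[x,0,z]
        c=(C[:3,:3]@P.T).T+C[:3,3]; h=(K@c.T).T; return h[:,:2]/h[:,2:]+[yc-255.3,0]
    r=least_squares(lambda v:(proj(v)-pix).ravel(),[.8,.05,.1,.03,.06]); f=r.x
    c,s=np.cos(f[0]),np.sin(f[0]); print("tilt",np.degrees(f[0]).round(1),f[1:].round(4),r.fun.round(1),"n-off",f[1]*c-(f[2]-.047)*s,"u",f[1]*s+(f[2]-.047)*c)
E
python3 - <<'E'
from fit2 import *
p=shot("wrist"); print(p["cx"])
fit(p,[106.5,124,144,175.5,230.5],[178.5,174.5,179.5,173,162.3])
fit(p,[96,117.5,136.5,176.5,230.5],[171.7,168.3,174.7,168.5,160.5])
fit(p,[96,117.5,136.5,176.5,230.5],[172,168.3,174.2,168.5,160.5])
E
```

```text
254.95542624775186
tilt 35.4 [0.0524 0.1017 0.0361 0.0677] [-0.  -0.2  0.  -0.1 -0.1  0.3  0.2  0.  -0.  -0. ] n-off 0.011022052365249196 u 0.07497572980113473
tilt 44.1 [0.06   0.0913 0.0375 0.0647] [ 0.3 -0.4 -0.   0.1 -0.2  0.3  0.1  0.  -0.  -0. ] n-off 0.012261479347529598 u 0.07356038747515739
tilt 44.0 [0.0599 0.0913 0.0375 0.0647] [-0.  -0.4 -0.   0.1  0.3  0.3  0.   0.  -0.1 -0. ] n-off 0.012363755052159846 u 0.0734973736710578
```

```bash
python3 -m creep '[[-0.001,0,0.002,0,0],[0,0,0,0,0]]'
python3 -m creep '[[0,0,0,0,0],[0,0,0,0,0],[0,0,-0.005,0,0],[0,0,-0.015,0,0],[0,0,-0.025,0,0],[0,0,-0.03,0,0],[0,0,-0.03,0,0],[0,0,-0.03,0,0],[0,0,-0.02,0,0],[0,0,-0.01,0,0]]' 45
python3 -m creep '[[0,0,0,0,0],[0,0,0,0,0],[0,0,0,0,0],[0,0,0,0,0],[0,0,0,0,0]]'
python3 fit.py; python3 -c "
from h import *
for n in ('top','side'):
    p=shot(n)
    for o in ['jaw_handle','plaque','pitch_bowl','flask','case','hammer']: print(n,o,find(p,o,1))"
```

```text
clock: 16.55
position: [0.4254, 0.1047, 0.1586]
ee_rot: [3.126, 0.292, -0.007]
force: [-15.5, -1.4, 18.3]
width: 0.867
gripper_force: 25.0
clock: 17.55
position: [0.4288, 0.1054, 0.3253]
ee_rot: [-3.128, -0.291, -0.005]
force: [-0.2, -0.4, -3.7]
width: 0.867
gripper_force: 45.0
clock: 18.05
position: [0.428, 0.1051, 0.3227]
ee_rot: [3.128, 0.291, -0.002]
force: [0.2, 0.6, -3.5]
width: 0.861
gripper_force: 45.0
rows [(93, -125), (94, -49), (115, 27), (116, -29), (117, -29), (134, 88), (135, 212), (157, -20)]
(80, 164, 13, 311, 113) (86, 166, 30, 357, 99) (92, 165, 25, 311, 97) (98, 170, 115, 339, 154) (104, 169, 128, 340, 157) (110, 168, 163, 341, 175) (116, 167, 134, 342, 144) (122, 169, 157, 339, 148) (128, 171, 133, 337, 170) (134, 174, 191, 336, 173) (140, 172, 22, 359, 90) (146, 172, 22, 363, 89) (152, 170, 19, 363, 91) (158, 170, 17, 361, 95) (164, 183, 84, 353, 22) (170, 169, 47, 340, 21) (176, 167, 58, 341, 22) (182, 167, 68, 314, 71) (188, 166, 50, 343, 72) (194, 165, 61, 344, 52) (200, 164, 51, 345, 54) (206, 163, 59, 345, 89) (212, 162, 63, 346, 101) (218, 162, 71, 347, 123) (224, 160, 53, 348, 94) (230, 160, 52, 349, 62) [-0.1 -0.5 -4.5] [0.4281 0.1051 0.3228]
top jaw_handle [(0.57, [0.5877, 0.1261, 0.0657], [243, 188])]
top plaque []
top pitch_bowl [(0.71, [0.4519, 0.4012, 0.095], [146, 232])]
top flask [(0.8, [0.6264, 0.4069, 0.1918], [135, 165])]
top case [(0.88, [0.724, -0.0892, 0.0258], [314, 148])]
top hammer [(0.71, [0.5546, -0.123, 0.0209], [325, 202])]
side jaw_handle [(0.75, [0.589, 0.123, 0.0665], [260, 193])]
side plaque [(0.8, [0.4861, 0.0829, 0.2578], [225, 153])]
side pitch_bowl [(0.84, [0.4479, 0.352, 0.0401], [212, 161])]
side flask [(0.94, [0.6279, 0.398, 0.1289], [259, 129])]
side case [(0.6, [0.717, -0.0941, 0.0288], [317, 249])]
side hammer [(0.67, [0.5587, -0.1365, 0.0225], [264, 270])]
```

```bash
python3 - <<'E'
from fit2 import *
p=shot("wrist"); fit(p,[94,116.5,135.5,176.5,230.5],[171,167.5,174.3,168.2,160.3])
fit(p,[106.5,124,144,175.5,230.5],[178.5,174.5,179.5,173,162.3])
print(readout.observe()["dq"])
print(workorder.sign_off())
E
```

```text
tilt 45.3 [0.061  0.0903 0.0378 0.0646] [ 0.2 -0.   0.1  0.  -0.3 -0.  -0.1 -0.   0.1  0. ] n-off 0.012219796895947828 u 0.07383271863770197
tilt 35.4 [0.0524 0.1017 0.0361 0.0677] [-0.  -0.2  0.  -0.1 -0.1  0.3  0.2  0.  -0.  -0. ] n-off 0.011028716297830074 u 0.07497215460561801
[ 0.00050845 -0.00127223 -0.00052879 -0.00039765 -0.00119332 -0.00036492
 -0.00058237]
the job is handed in; nothing more can be done
None
```

I slid the jaw open by about 47 mm of 50, lifted the plaque out and handed the job in (no verdict came back) with it held still, leaned back about 45°, its foot roughly 23 cm above the bench; the bowl, flask, case and hammer showed no sign of having been moved.

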